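Lock the end stop and hold a block pressed against its spring pad

TASK

Lock the end stop of the small raised jig by turning its lock ring clockwise, by its lever, until the lever lies along the jig at its stop. After that, take the short rectangular wooden block that lies in front of the jig, lay it flat and lengthwise on the middle of the jig's bed, and press its end squarely against the spring pad. Be the third hand for whoever fastens it: finish while still holding the block there, pushing steadily with about 10 N, so that the pad is about half-way in and never driven in to its end. Leave all the other things where they are.

Things in the scene. Friction and masses are not known exactly. Their poses are not given: they have to be found in the camera images.
- stop_jig: Grey and steel raised end-stop jig, 210 long x 84 wide, bolted to the press bed; it does not move. Origin: centre of its underside, on the press bed. Its +x axis runs along its length, in the pushing direction, from the open bed toward the pad and the housing; z up. Flat steel bed, 76 wide, top 60 above the origin, free from x = -105 to the pad. The grey housing behind the pad spans x = 45 to 105, 64 wide (y = -32 to 32), top 100 above the origin.
- spring_pad (a joint): Slide of the spring pad into the housing, m: 0 = fully out, 0.025 = driven in to its end. Plain spring, 800 N/m from zero: 10 N at 0.0125 (half-way). Moves along the jig's +x.
- pad_face (a point): Centre of the pad's front face (moves with the pad). The pad is an upright steel plate 60 wide, 12 thick, 34 high (its lower edge 1.5 above the bed); the face looks along the jig's -x. When fully out it stands at x = 6, y = 0, z = 73 in the jig's frame.
- lock_ring (a joint): Rotation of the lock ring with its lever about the upright stud, rad: grows clockwise as seen from above; at 0 the lever points 1.25 rad counterclockwise (seen from above) of the jig's +x axis, at 1.25 (hard stop) it points along the jig's +x over a small raised mark, outward, away from the bed: locked. Stays where it is left; stiff, needs about 0.12 N m (about 2 N at the lever).
- ring_axis (a point): A point on the upright axis of the lock ring, 132 above the press bed, at the lever's height; at x = 75, y = 0 in the jig's frame. The ring itself is a dark steel knurled ring, 44 across, on top of the housing; the stud in it ends 134 above the press bed.
- lever_grip (a point): Centre of the round steel lever bar of the lock ring, 62 from the ring's axis; the bar is 12 thick, level, points radially, runs from 34 to 84 from the axis, its centre line 132 above the press bed and 32 above the housing's top. Moves with the ring.
- block_centre (a point): Centre (half-way up) of the short plain wooden finger-jointed block, lying between the jig and the robot on the robot's left, on its own: 43 wide (x), 120 long (y, finger-jointed ends), 26 high (z); this point is the middle of it in all three directions, 13 above what it lies on. About 0.09 kg; lies flat on the press bed at the start. Either end may face the pad.
- long_block: Bystander: plain finger-jointed wood block, 48 x 160 x 26, lying flat on the other side of the feed head; clearly longer than the short one. Origin: middle of its underside.
- wedge: Bystander: small wooden wedge, 30 x 100 x 20 at its thick end, lying on the bed. Origin: middle of its underside.
- spanner: Bystander: steel spanner, 211 long, lying on the bed. Origin: middle of its underside.

How it is judged:
On the way, in this order (a step that is already met when the one before it is completed fails the run):
1. the lock ring is turned to its locked mark (value of joint lock_ring above 1.1 rad), for 0.2 s.
2. the block is pressed steadily against the spring pad (value of joint lock_ring above 1.1 rad and contact force between short_block and spring_pad between 5.5 and 14.5 N and value of joint spring_pad between 0.007 and 0.018 m), for 0.5 s.
At the end, for the whole second after the job is handed in: Still held by the robot: the block's end presses the spring pad with 5.5 to 14.5 N (pad 7 to 18 mm in), block flat on the bed (within 6 mm), within 12 mm of the middle and 0.12 rad of the jig's axis, at rest; the lock ring is at its locked mark (within 0.15 rad) (all of step 2 and angle between the y axis of block_centre and the x axis of stop_jig, either way round below 0.12 rad and y of block_centre in the frame of stop_jig between -0.012 and 0.012 m and z of block_centre in the frame of stop_jig between 0.069 and 0.079 m and angle between block_centre's own z axis and vertical below 0.1 rad and linear speed of short_block below 0.02 m/s and contact force between any of the fingers, the arm and short_block above 3 N); the arm keeps its last pose, push and grip.
It fails at once if the spring pad is driven in to its end (value of joint spring_pad above 0.0245 m).
It fails at once if another thing is moved by more than 30 mm (distance of any of long_block, wedge, spanner from where it was at the start of the episode above 0.03 m).
It also fails if it takes over 62 s, if anything falls off the work surface, if the arm or the gripper's body presses on something with over 40 N, if the wrist force passes 120 N, or if a joint passes its speed limit or range.

ROBOT

A 6-joint arm with a two-finger parallel gripper is mounted at the origin on the work surface; the furniture and walls round the work are solid. World frame = base frame: x ahead of the robot, y to its left, z up, the work surface at z = 0. Lengths are in m, angles in rad, forces in N, time in s.
With the tool pointing down it reaches from about 0.35 to 0.775 m from the base axis. Payload 7.3 kg.
Tool frame: the origin (TCP) lies between the finger pads; the fingertips stand 14 mm ahead of it and the grasp point (between the pads) lies 5 mm behind it; z points along the fingers, y is the direction in which the jaws open and shut (so a half turn about z gives the same grasp; the last joint's range is limited). The gripper opens to 92 mm and grips with 3 to 60 N. Pads are 19 mm wide; open, the fingers measure 130 mm over their backs; the gripper's body (75 mm by 190 mm) begins 47 mm behind the grasp point.
Start: joints at [-1.332, 0.342, 1.524, -0, 1.275, -0.146], TCP at [0.197, -0.487, 0.241] pointing down, gripper open.
Joint ranges: [-2.53, 2.53], [-0.77, 2.02], [0.04, 2.7], [-1, 4.14], [0.28, 2.66], [-3.11, 3.11]. Speed limits (rad/s): [2.57, 2.57, 3.14, 3.14, 3.14, 3.14].

INTERFACE

Orientations are given as [roll, pitch, yaw] about the fixed x, y, z axes, in that order (R = Rz(yaw) Ry(pitch) Rx(roll)).
In Python, from cell import robot gives the robot as it stands.
- The arm moves only by the shell command python3 -m creep 'ROWS' [FORCE]. ROWS is JSON, a list that holds one entry, the list of rows, each a list of 7 numbers: the shift along the tool's x, y, z in cm, then the turn, a rotation vector about the tool's x, y, z in degrees, then the gripper command: -1 is shut, 1 is fully open, values between are in proportion. In form: [[[tx, ty, tz, wx, wy, wz, gripper], ...]]. A call has 1 to 8 rows; each row is the pose to reach, as a shift and turn from the pose measured when the call began, along the tool's axes at that moment; what a row does not reach only later rows make up. A row lasts 1/10 s, in which the tool goes at most 50 mm and 8.59 degrees, less where a joint would pass 70% of its speed; a pose out of reach is approached as far as the arm can. A call with a gripper value outside its range is refused whole. The fingers move at their own pace and stop on an object; FORCE is the grip in N (left out, the last holds). Time passes only in rows, so rows that repeat a pose let the fingers close. It gives the time, the measured TCP pose, the force and the opening at its end, in the units of the state.
- robot.observe(): the state, without advancing time (a new reading comes with each control period).
- robot.read_camera(name): name is "scene" or "top" or "wrist"; returns the picture (384x512x3 uint8, red, green, blue); there is no depth.
- robot.camera_params(name): a dict with "camera_matrix" (3x3 intrinsics, pixels), "R" (3x3) and "t" (3): a world point X has camera coordinates R X + t. Camera axes: x right, y down, z forward; pixel columns grow to the right and rows downward; lengths in m; the calibration is good to about 2 mm. A picture is of the moment at which its call begins: read the wrist's pose just before it. camera_params takes no time and is no camera call; for the wrist camera it gives the pose at the moment of the call.
- robot.hand_in(): hands the job in, once; it reports no verdict.
Trained networks look in the newest picture that a camera, given by its name, has taken for a name from the list of things; names that differ only in an ending like _2 or _b are one class to them, and where a whole thing is asked for, a point or a joint stands for the part that bears it (a point fixed in the world has none). Each returns a list of dicts, best first, with "score" (0 to 1); they miss things now and then, are a little off and sometimes report something else, mostly with a low value. They report only what shows in the picture. A call takes as long as a camera call.
- robot.look_for(camera, label): "centre" ([x, y, z] in m, in the coordinates of the camera as it stood for that picture, good to about 4 mm: the middle of the surface that is visible of it).
- robot.masks_of(camera, label): "mask" (384x512 bool, what is visible of it).
The state is a dict: "time": time; "qpos": joint angles; "qvel": joint speeds; "joint_efforts": joint torques, N m; "tool_pos": TCP position; "tool_rot": TCP orientation; "contact_force": force on the tool from outside, world axes, zero at the start; "torque": the same for the moment, N m; "opening": finger opening in m.
Only numpy, scipy, OpenCV 4.12 (cv2) and the standard library are available. Lean on these libraries where they do the work, as an engineer would, in place of code of your own. Each camera call takes 0.05 s, during which the arm holds its last target.

## Working session

There is one attempt and no reset: what is moved stays moved. The work goes in short steps, Python scripts to look and compute and a shell command to move; the robot and the scene stay as the last step left them, time stands still between calls to the robot, and variables do not carry over. Pictures are saved under pics/ and viewed, and the job is handed in when it is done.

```bash
ls; mkdir -p pics
cat > h.py <<'E'
import numpy as np, cv2
from cell import robot
from scipy.spatial.transform import Rotation as Ro
def snap(c,n):
    p=robot.camera_params(c); im=robot.read_camera(c); cv2.imwrite(f'pics/{n}.png',im[:,:,::-1]); return im,p
def w(p,X): return np.array(p['R']).T@(np.array(X)-np.array(p['t']))
def proj(p,X):
    c=np.array(p['R'])@np.array(X)+np.array(p['t']); u=np.array(p['camera_matrix'])@c; return u[:2]/u[2]
def ray(p,uv,z):
    d=np.array(p['R']).T@np.linalg.solve(np.array(p['camera_matrix']),[uv[0],uv[1],1.]); o=-np.array(p['R']).T@np.array(p['t']); return o+d*(z-o[2])/d[2]
def st():
    s=robot.observe(); print('t',round(s['time'],2),'pos',np.round(s['tool_pos'],4),'rot',np.round(s['tool_rot'],3),'F',np.round(s['contact_force'],2),'T',np.round(s['torque'],2),'op',round(s['opening'],4)); return s
E
python3 - <<'E'
from h import *
s=st()
for c in ['scene','top']:
    im,p=snap(c,c+'0')
    for l in ['stop_jig','lever_grip','lock_ring','block_centre','pad_face','long_block','wedge','spanner']:
        for r in robot.look_for(c,l)[:2]: print(c,l,round(r['score'],2),np.round(w(p,r['centre']),4))
E
```

```text
pics
t 0.0 pos [ 0.1972 -0.4861  0.2403] rot [-3.141 -0.     0.385] F [-0.08  0.04  0.74] T [ 0.    0.05 -0.  ] op 0.0916
scene stop_jig 0.65 [0.5416 0.2481 0.0579]
scene lever_grip 0.65 [0.5416 0.2463 0.0607]
scene lever_grip 0.61 [0.542  0.2645 0.1293]
scene lock_ring 0.6 [0.5386 0.2547 0.1301]
scene block_centre 0.77 [0.3716 0.2257 0.027 ]
scene pad_face 0.47 [0.5435 0.1839 0.0902]
scene pad_face 0.39 [0.5432 0.2621 0.1269]
scene wedge 0.53 [ 0.5978 -0.0342  0.0088]
scene spanner 0.51 [ 0.5982 -0.1808  0.0035]
top stop_jig 0.97 [0.5553 0.173  0.0606]
top lever_grip 0.57 [0.5386 0.2492 0.1248]
top lock_ring 0.87 [0.5392 0.252  0.1252]
top block_centre 0.6 [0.3796 0.2121 0.0219]
top pad_face 0.76 [0.5561 0.1852 0.0905]
top pad_face 0.74 [0.5548 0.1724 0.062 ]
top long_block 0.61 [ 0.3016 -0.3108  0.0255]
top wedge 0.67 [ 0.595  -0.0272  0.0093]
top wedge 0.32 [0.5575 0.1817 0.0866]
top spanner 0.77 [ 0.5948 -0.1846  0.0034]
```

View pics/scene0.png

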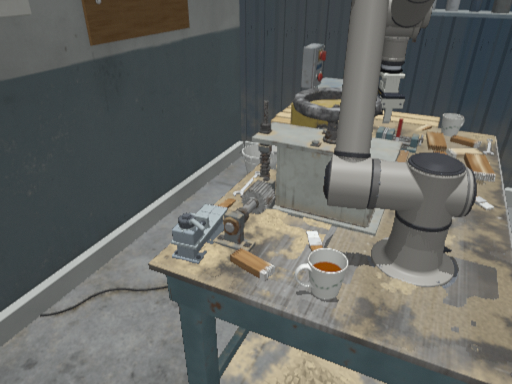

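View pics/top0.png

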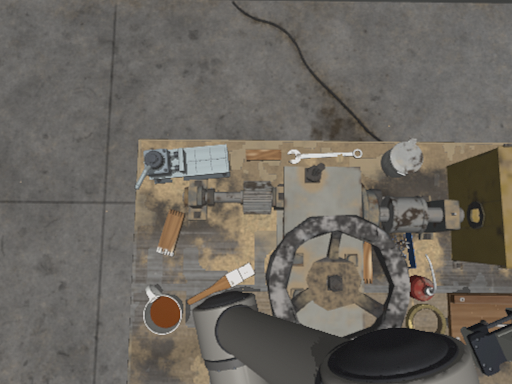

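Run:
```python
from h import *
im=cv2.imread('pics/top0.png')
cv2.imwrite('pics/top0z.png',cv2.resize(im[130:270,125:295],None,fx=4.6,fy=4.2,interpolation=cv2.INTER_CUBIC)[:,:])
p=robot.camera_params('top'); print(np.round(p['R'],3),p['t'],p['camera_matrix'])
im,p=snap('top','top1')
for l in ['stop_jig','block_centre','lock_ring','pad_face']:
    for r in robot.masks_of('top',l)[:2]:
        m=r['mask'].astype(np.uint8); ys,xs=np.nonzero(m)
        print(l,r['score'],m.sum(),cv2.minAreaRect(np.c_[xs,ys].astype(np.float32)))
im=cv2.imread('pics/scene0.png')
cv2.imwrite('pics/scene0z.png',cv2.resize(im[160:290,150:300],None,fx=4.6,fy=4.6,interpolation=cv2.INTER_CUBIC))
p=robot.camera_params('wrist');print(np.round(p['R'],3),p['t'])
```

```text
[[ 0.009 -1.     0.006]
 [-0.993 -0.01  -0.12 ]
 [ 0.12  -0.004 -0.993]] [-0.00416213  0.48341957  0.95150629] [[365.146818     0.         250.96816279]
 [  0.         365.146818   193.14844771]
 [  0.           0.           1.        ]]
stop_jig 0.96 2902 ((179.76007080078125, 163.8887939453125), (38.61079406738281, 97.0390396118164), 82.48784637451172)
block_centre 0.96 789 ((170.16989135742188, 232.33934020996094), (17.980457305908203, 45.38615798950195), 16.8583984375)
block_centre 0.57 229 ((177.0, 160.0), (22.0, 14.0), 90.0)
lock_ring 0.53 374 ((144.75001525878906, 168.25001525878906), (19.798988342285156, 43.133514404296875), 45.0)
pad_face 0.51 226 ((177.98011779785156, 160.7013397216797), (25.21070098876953, 13.170762062072754), 86.18592071533203)
[[ 0.375 -0.927  0.   ]
 [-0.882 -0.357  0.307]
 [-0.284 -0.115 -0.952]] [-0.52459557 -0.03785777  0.39131442]
```

View pics/top0z.png

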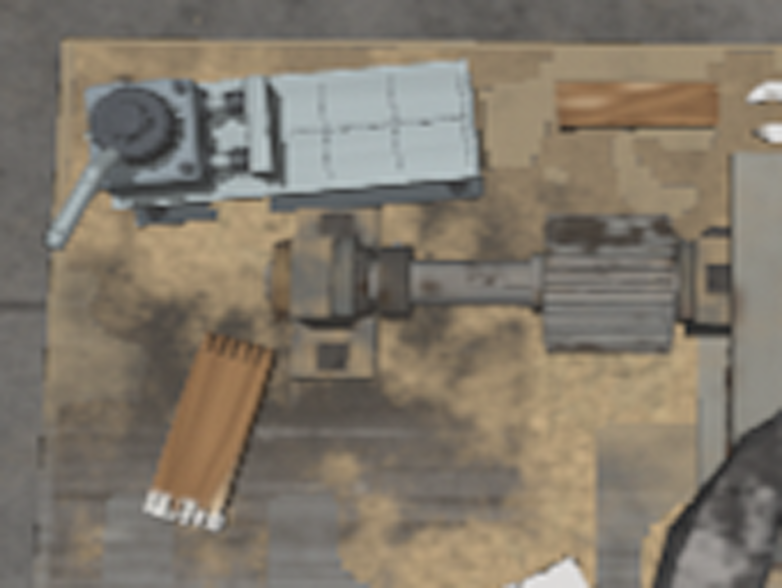

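View pics/scene0z.png

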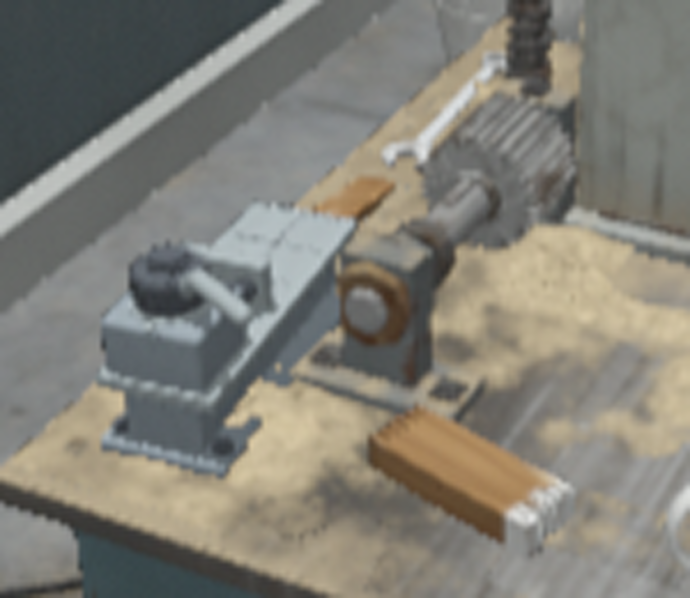

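```bash
python3 - <<'E'
from h import *
pt=robot.camera_params('top');ps=robot.camera_params('scene')
def tri(a,b):
    P=[np.array(q['camera_matrix'])@np.c_[q['R'],q['t']] for q in (pt,ps)]
    X=cv2.triangulatePoints(P[0],P[1],np.array(a,float).reshape(2,1),np.array(b,float).reshape(2,1)); X=(X[:3]/X[3]).ravel()
    print(np.round(X,3), proj(pt,X)-a, proj(ps,X)-b)
tri((337,222),(345,92)) # wheel far rim?
tri((275,285),(298,107)) # wheel left rim
tri((314,170),(265,105)) # 
tri((200,190),(237,213))  # bearing top
tri((262,190),(258,183)) # gear top
def inv(p,uv):
    for z in (0,.1,.2,.3,.4): print(z,np.round(ray(p,uv,z),3))
inv(pt,(335,283))
E
python3 -c "
import cv2
im=cv2.imread('pics/scene0.png');cv2.imwrite('pics/sz2.png',cv2.resize(im[60:200,230:420],None,fx=4.2,fy=4.2,interpolation=cv2.INTER_CUBIC))"
```

```text
[ 0.329 -0.156  0.393] [ 9.03615231 38.95085681] [-20.57895093  -2.96460331]
[ 0.323 -0.025  0.381] [ -8.60279566 -21.73896685] [13.38247696 -1.4911692 ]
[ 0.493 -0.114  0.336] [-0.40215987 -1.01671777] [0.59276701 0.07326986]
[0.475 0.125 0.096] [1.09840385 2.76695776] [-2.32105306 -0.41668184]
[ 0.478 -0.027  0.117] [0.45577886 1.17856445] [-0.87778986 -0.11514835]
0 [ 0.246 -0.228  0.   ]
0.1 [ 0.258 -0.205  0.1  ]
0.2 [ 0.27  -0.182  0.2  ]
0.3 [ 0.282 -0.158  0.3  ]
0.4 [ 0.294 -0.135  0.4  ]
```

View pics/sz2.png

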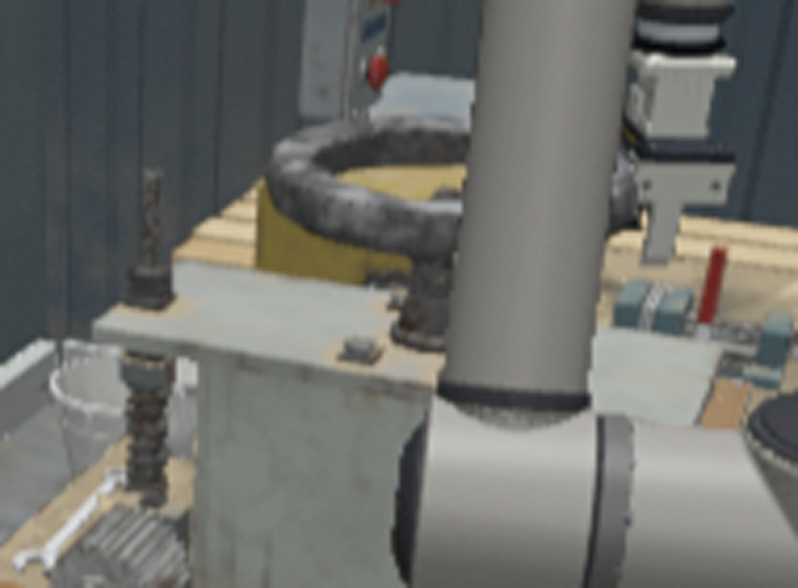

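```bash
python3 -m creep '[[[0,0,-4,0,0,0,1],[0,0,-8,0,0,0,1],[0,0,-12,0,0,0,1],[0,0,-16,0,0,0,1],[0,0,-20,0,0,0,1],[0,0,-24,0,0,0,1],[0,0,-27,0,0,0,1],[0,0,-27,0,0,0,1]]]' 20
cat >> h.py <<'E'
def to(target,yaw=None):
    s=robot.observe(); R=Ro.from_euler('xyz',s['tool_rot'])
    print('shift cm',np.round(R.inv().apply(np.array(target)-s['tool_pos'])*100,2))
    if yaw is not None:
        g=Ro.from_euler('xyz',[np.pi,0,yaw]); print('rotvec deg',np.round(np.degrees((R.inv()*g).as_rotvec()),2))
E
python3 - <<'E'
from h import *
st(); to([.5,-.2,.5],0.9); to([.48,.2,.5],1.5)
print(robot.observe()['qpos'])
E
```

```text
time: 1.95
tool_pos: [0.197, -0.4872, 0.5147]
tool_rot: [3.134, 0.001, 0.384]
contact_force: [0.2, -0.3, 1.3]
opening: 0.0918
t 1.95 pos [ 0.197  -0.4872  0.5147] rot [3.134e+00 1.000e-03 3.840e-01] F [ 0.22 -0.34  1.29] T [-0.03  0.   -0.01] op 0.0918
shift cm [ 38.86 -15.27   1.31]
rotvec deg [  0.42   0.18 -29.55]
shift cm [ 52.  -53.1   1. ]
rotvec deg [  0.36   0.31 -63.92]
[-1.33248837e+00  3.05399378e-01  8.43263859e-01  3.07330710e-05
  1.98506278e+00 -1.46000498e-01]
```

```bash
python3 -m creep '[[[5,-1,0,0,0,-4,1],[10,-3,0,0,0,-8,1],[15,-5,0,0,0,-12,1],[20,-7,0,0,0,-16,1],[25,-9,0,0,0,-20,1],[30,-11,0,0,0,-24,1],[35,-13,0,0,0,-27,1],[38.9,-15.3,0,0,0,-30,1]]]'
python3 - <<'E'
from h import *
st(); to([.46,.2,.42],1.57)
E
```

```text
time: 2.75
tool_pos: [0.4893, -0.2126, 0.5117]
tool_rot: [3.138, 0.005, 0.909]
contact_force: [0.4, -1.4, 0.9]
opening: 0.0918
t 2.75 pos [ 0.4893 -0.2126  0.5117] rot [3.138 0.005 0.909] F [ 0.37 -1.39  0.88] T [-0.02 -0.08 -0.  ] op 0.0918
shift cm [ 30.81 -27.69   8.9 ]
rotvec deg [  0.12   0.36 -37.85]
```

```bash
python3 -m creep '[[[3,-3,0,0,0,-5,1],[7,-6.5,0,0,0,-10,1],[11,-10,0,0,0,-15,1],[15,-13.5,0,0,0,-20,1],[19,-17,0,0,0,-25,1],[23,-21,2,0,0,-30,1],[27,-25,5,0,0,-35,1],[30.8,-27.7,8.9,0,0,-38,1]]]'
python3 -m creep '[[[0,0,0,0,0,0,1],[0,0,0,0,0,0,1]]]'
python3 - <<'E'
from h import *
st(); print(robot.observe()['qpos'])
im,p=snap('wrist','w0')
c=-np.array(p['R']).T@p['t']; print('cam',c, np.array(p['R'])[2], p['camera_matrix'])
for l in ['stop_jig','lever_grip','lock_ring','block_centre','pad_face']:
    for r in robot.look_for('wrist',l)[:2]: print(l,round(r['score'],2),np.round(w(p,r['centre']),4))
E
```

```text
time: 3.55
tool_pos: [0.4601, 0.1646, 0.4452]
tool_rot: [3.14, 0.006, 1.576]
contact_force: [1.0, 0.8, 0.5]
opening: 0.092
time: 3.75
tool_pos: [0.4597, 0.165, 0.444]
tool_rot: [-3.14, 0.007, 1.578]
contact_force: [0.5, -1.0, -0.4]
opening: 0.0917
t 3.75 pos [0.4597 0.165  0.444 ] rot [-3.14   0.007  1.578] F [ 0.51 -0.98 -0.4 ] T [-0.04 -0.1  -0.01] op 0.0917
[ 0.1918042   0.20347054  1.16844938 -0.0068908   1.77243047  0.18366429]
cam [0.45962649 0.25015835 0.58683902] [ 3.46052711e-04 -3.13630035e-01 -9.49545197e-01] [[340.584303    0.        257.4096664]
 [  0.        340.584303  189.0524532]
 [  0.          0.          1.       ]]
stop_jig 0.72 [0.5543 0.1857 0.0603]
lever_grip 0.64 [0.5373 0.2527 0.1243]
lock_ring 0.92 [0.5359 0.2596 0.1243]
block_centre 0.82 [0.3738 0.2189 0.0273]
pad_face 0.59 [0.5585 0.1822 0.0927]
```

View pics/w0.png

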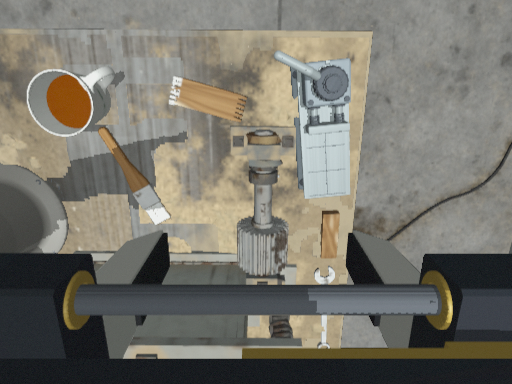

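```bash
python3 -c "
import cv2
im=cv2.imread('pics/w0.png');cv2.imwrite('pics/w0a.png',cv2.resize(im[40:210,262:382],None,fx=5,fy=3.5,interpolation=cv2.INTER_CUBIC) if 0 else cv2.resize(im[40:190+15,265:375],None,fx=3.6,fy=3.6,interpolation=cv2.INTER_CUBIC))
cv2.imwrite('pics/w0b.png',cv2.resize(im[65:135,155:260],None,fx=7,fy=7,interpolation=cv2.INTER_CUBIC))"
```

```text
(no output)
```

View pics/w0a.png

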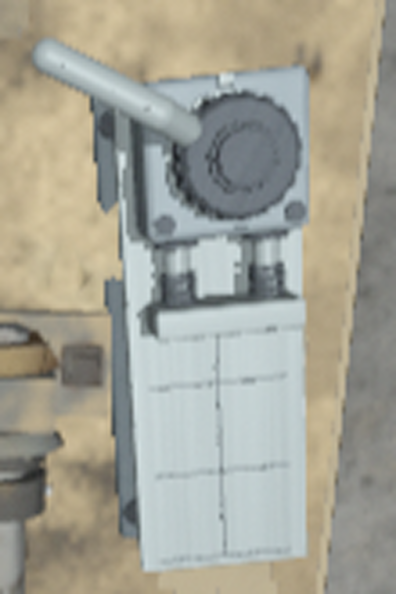

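View pics/w0b.png

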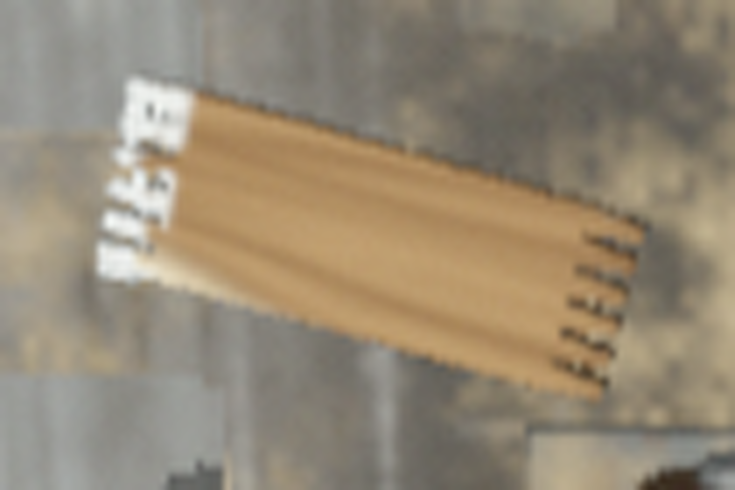

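```bash
cat > fit.py <<'E'
from h import *
import pickle
from scipy.optimize import least_squares
s=robot.observe()
p=robot.camera_params('wrist')
def px(l,s,o): return [( (u+.5)/s-.5+o[0], (v+.5)/s-.5+o[1]) for u,v in l]
ip=np.array(px([(144,570),(304,556),(148,238),(307,228),(306,67),(158,336),(304,325)],3.6,(265,40)))
mp=np.array([(-105,38,60),(-105,-38,60),(45,32,100),(45,-32,100),(105,-32,100),(6,30,95.5),(6,-30,95.5)])/1000
def W(q,m): 
    c,sn=np.cos(q[2]),np.sin(q[2]); return np.c_[q[0]+c*m[:,0]-sn*m[:,1], q[1]+sn*m[:,0]+c*m[:,1], m[:,2]+q[3]]
def f(q): return np.concatenate([(np.array([proj(p,X) for X in W(q,mp)])-ip).ravel(),[q[3]*300]])
r=least_squares(f,[.55,.17,1.57,0]); q=r.x
print('jig',np.round(q,4)); print(np.round(r.fun[:-1].reshape(-1,2),1))
tip=ray(p,px([(38,52)],3.6,(265,40))[0],.132+q[3]); ax=W(q,np.array([[.075,0,.132]]))[0]
d=tip-ax; print('axis',ax,'tip',tip,np.linalg.norm(d),'lever ang rel jig x',np.arctan2(d[1],d[0])-q[2])
b=[ray(p,u,.026) for u in px([(125,78),(650,222),(605,398),(98,278)],7,(155,65))]
b=np.array(b); print(np.round(b,4),'c',b.mean(0)); print([np.linalg.norm(b[i]-b[i-1]) for i in range(4)])
d=(b[1]+b[2]-b[0]-b[3]); print('block long dir ang',np.arctan2(d[1],d[0]))
E
python3 fit.py
```

```text
jig [ 0.5654  0.1667  1.6739 -0.003 ]
[[-1.1 -0.2]
 [ 0.4 -0.7]
 [-0.4  1.5]
 [ 1.  -0.4]
 [ 0.6 -1.3]
 [-0.7  1.1]
 [ 0.   0. ]]
axis [0.55772666 0.24127976 0.12904951] tip [0.48354178 0.27583187 0.12904951] 0.08183669639599934 lever ang rel jig x 1.0317633829866368
[[0.3283 0.2499 0.026 ]
 [0.4456 0.2191 0.026 ]
 [0.4349 0.1794 0.026 ]
 [0.3188 0.2063 0.026 ]] c [0.38192279 0.21369519 0.026     ]
[np.float64(0.04460761805544083), np.float64(0.12130354640864592), np.float64(0.041119538674263656), np.float64(0.11912616929238282)]
block long dir ang -0.24264347127406877
```

Run:
```python
from h import *
to([.484,.230,.132],1.13)
```

```text
shift cm [ 6.84  2.28 31.35]
rotvec deg [ 0.22  0.31 25.43]
```

```bash
python3 -m creep '[[[2,1,4,0,0,5,-1],[4,1.5,8,0,0,10,-1],[5.5,2,12,0,0,15,-1],[6.8,2.3,16,0,0,20,-1],[6.8,2.3,20,0,0,25,-1],[6.8,2.3,24,0,0,25.4,-1],[6.8,2.3,26,0,0,25.4,-1],[6.8,2.3,26,0,0,25.4,-1]]]' 20
python3 - <<'E'
from h import *
st(); to([.484,.230,.132],1.13)
im,p=snap('wrist','w1')
snap('scene','s1')
E
```

```text
time: 4.85
tool_pos: [0.4829, 0.2288, 0.1828]
tool_rot: [3.141, 0.008, 1.129]
contact_force: [-0.1, -0.2, 0.1]
opening: 0.0324
t 4.85 pos [0.4829 0.2288 0.1828] rot [3.141 0.008 1.129] F [-0.09 -0.19  0.08] T [-0.06 -0.02  0.04] op 0.0324
shift cm [0.2  0.04 5.08]
rotvec deg [ 0.04  0.49 -0.05]
```

View pics/w1.png

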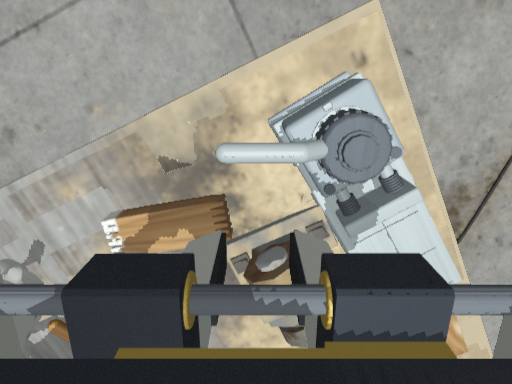

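View pics/s1.png

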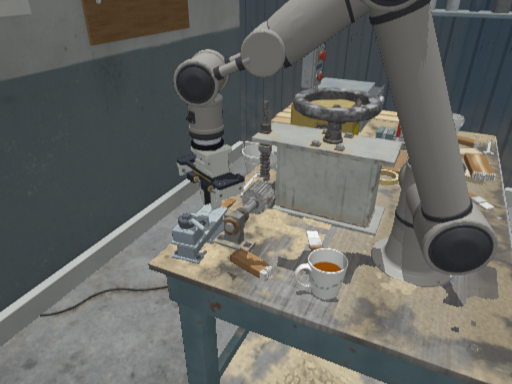

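```bash
python3 - <<'E'
from h import *
p=robot.camera_params('wrist')
a=ray(p,(217,153),.132); b=ray(p,(310,150),.132); print(a,b,np.arctan2(*(a-b)[1::-1])); print('ring', ray(p,(361,150),.134))
E
python3 -m creep '[[[0.2,0,2,0,0,0,-1],[0.2,0,4,0,0,0,-1],[0.2,0,5.1,0,0,0,-1],[0.2,0,5.1,0,0,0,-1]]]'
```

```text
[0.48175754 0.27818427 0.132     ] [0.53201907 0.25634125 0.132     ] 2.731629704955776
ring [0.55880037 0.24409728 0.134     ]
time: 5.35
tool_pos: [0.486, 0.2309, 0.1355]
tool_rot: [3.136, 0.004, 1.129]
contact_force: [-0.6, -0.3, 0.6]
opening: 0.0004
```

```bash
cat > arc.py <<'E'
from h import *
import sys
off=float(sys.argv[1])
s=robot.observe();R=Ro.from_euler('xyz',s['tool_rot']); ax=np.array([.558,.243])
print(np.round(s['tool_pos'],4))
for th in map(float,sys.argv[2:]):
    t=np.r_[ax+.062*np.array([np.cos(th),np.sin(th)])-off*np.array([np.sin(th),-np.cos(th)]),.132]
    g=Ro.from_euler('xyz',[np.pi,0,th-np.pi/2])
    print(th,np.round(t,4),np.round(R.inv().apply(t-s['tool_pos'])*100,2),np.round(np.degrees((R.inv()*g).as_rotvec()),1))
E
python3 arc.py .014 2.7 2.6 2.5 2.4 2.3 2.2 2.1 2.0 1.9 1.8
```

```text
[0.486  0.2309 0.1355]
2.7 [0.496  0.2568 0.132 ] [ 2.77 -0.21  0.34] [ 0.3  0.2 -0. ]
2.6 [0.4977 0.263  0.132 ] [ 3.39 -0.32  0.33] [0.3 0.2 5.7]
2.5 [0.5    0.2689 0.132 ] [ 4.03 -0.36  0.33] [ 0.3  0.2 11.5]
2.4 [0.5028 0.2746 0.132 ] [ 4.66 -0.35  0.33] [ 0.3  0.2 17.2]
2.3 [0.5063 0.2799 0.132 ] [ 5.29 -0.27  0.33] [ 0.4  0.2 22.9]
2.2 [0.5102 0.2849 0.132 ] [ 5.91 -0.12  0.32] [ 0.4  0.1 28.6]
2.1 [0.5146 0.2895 0.132 ] [6.51 0.08 0.32] [ 0.4  0.1 34.4]
2.0 [0.5195 0.2936 0.132 ] [7.09 0.35 0.32] [ 0.4  0.1 40.1]
1.9 [0.5247 0.2971 0.132 ] [7.64 0.67 0.32] [ 0.4  0.1 45.8]
1.8 [0.5303 0.3002 0.132 ] [8.16 1.04 0.32] [ 0.4  0.1 51.6]
```

```bash
python3 -m creep '[[[1.4,-0.1,0.3,0,0,0,-1],[2.8,-0.2,0.3,0,0,0,-1],[3.4,-0.3,0.3,0,0,5.7,-1],[4.0,-0.35,0.3,0,0,11.5,-1],[4.65,-0.35,0.3,0,0,17.2,-1],[5.3,-0.3,0.3,0,0,22.9,-1],[5.9,-0.1,0.3,0,0,28.6,-1],[6.5,0.1,0.3,0,0,34.4,-1]]]'
python3 - <<'E'
from h import *
st(); im,p=snap('wrist','w2')
E
python3 arc.py .014 2.1 2.0 1.9 1.8 1.75 1.7 1.674
```

```text
time: 6.15
tool_pos: [0.5151, 0.2898, 0.1333]
tool_rot: [3.134, 0.0, 0.525]
contact_force: [-2.0, -3.4, 0.4]
opening: 0.0002
t 6.15 pos [0.5151 0.2898 0.1333] rot [3.134 0.    0.525] F [-2.01 -3.43  0.38] T [-0.58  0.33 -0.08] op 0.0002
[0.5158 0.2904 0.1333]
2.1 [0.5146 0.2895 0.132 ] [-0.15  0.02  0.13] [ 0.4 -0.1 -0.5]
2.0 [0.5195 0.2936 0.132 ] [ 0.48 -0.09  0.13] [ 0.4 -0.1  5.2]
1.9 [0.5247 0.2971 0.132 ] [ 1.11 -0.14  0.13] [ 0.4 -0.1 10.9]
1.8 [0.5303 0.3002 0.132 ] [ 1.75 -0.13  0.13] [ 0.4 -0.1 16.7]
1.75 [0.5332 0.3015 0.132 ] [ 2.06 -0.1   0.13] [ 0.4 -0.1 19.5]
1.7 [0.5361 0.3027 0.132 ] [ 2.38 -0.05  0.13] [ 0.4 -0.1 22.4]
1.674 [0.5377 0.3032 0.132 ] [ 2.54 -0.03  0.13] [ 0.4 -0.1 23.9]
```

View pics/w2.png

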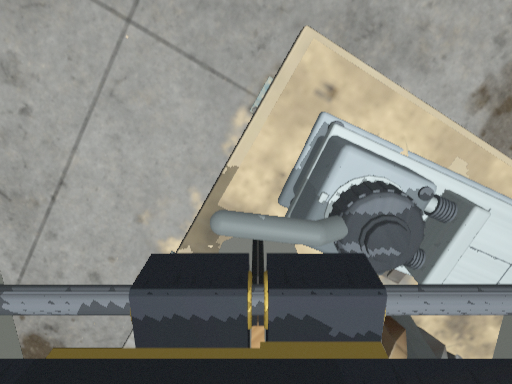

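```bash
python3 -m creep '[[[0.5,-0.1,0.1,0,0,5,-1],[1.1,-0.1,0.1,0,0,11,-1],[1.6,-0.1,0.1,0,0,15,-1],[1.6,-0.1,0.1,0,0,15,-1]]]'
python3 - <<'E'
from h import *
st(); im,p=snap('wrist','w3')
E
python3 arc.py .014 1.85 1.8 1.75 1.7 1.674 1.64
```

```text
time: 6.6
tool_pos: [0.5296, 0.2999, 0.1329]
tool_rot: [3.135, -0.004, 0.259]
contact_force: [-0.8, -0.7, 0.8]
opening: 0.0003
t 6.6 pos [0.5296 0.2999 0.1329] rot [ 3.135 -0.004  0.259] F [-0.81 -0.74  0.8 ] T [-0.21  0.24 -0.04] op 0.0003
[0.5295 0.2999 0.1329]
1.85 [0.5275 0.2987 0.132 ] [-0.23  0.06  0.09] [ 0.4 -0.2 -1. ]
1.8 [0.5303 0.3002 0.132 ] [ 0.08 -0.01  0.09] [ 0.4 -0.2  1.8]
1.75 [0.5332 0.3015 0.132 ] [ 0.4  -0.06  0.09] [ 0.4 -0.2  4.7]
1.7 [0.5361 0.3027 0.132 ] [ 0.71 -0.1   0.09] [ 0.3 -0.3  7.6]
1.674 [0.5377 0.3032 0.132 ] [ 0.88 -0.11  0.09] [ 0.3 -0.3  9. ]
1.64 [0.5397 0.3039 0.132 ] [ 1.09 -0.12  0.09] [ 0.3 -0.3 11. ]
```

View pics/w3.png

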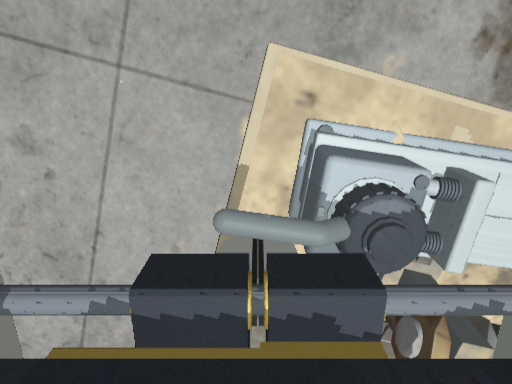

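```bash
python3 -m creep '[[[0.3,-0.05,0.1,0,0,4,-1],[0.6,-0.1,0.1,0,0,7,-1],[0.6,-0.1,0.1,0,0,7,-1]]]'
python3 -m creep '[[[0.15,0,0,0,0,0,-1],[0.3,0,0,0,0,2,-1],[0.3,0,0,0,0,2,-1]]]'
python3 - <<'E'
from h import *
st(); im,p=snap('wrist','w4')
E
python3 arc.py .014  1.7 1.674 1.64
```

```text
time: 6.95
tool_pos: [0.5316, 0.302, 0.1323]
tool_rot: [3.135, 0.003, 0.141]
contact_force: [-13.7, -4.4, 7.9]
opening: 0.0006
time: 7.25
tool_pos: [0.5317, 0.3024, 0.1324]
tool_rot: [3.134, 0.009, 0.108]
contact_force: [-10.2, -3.3, 4.0]
opening: 0.0005
t 7.25 pos [0.5317 0.3024 0.1324] rot [3.134 0.009 0.108] F [-10.24  -3.33   3.96] T [-0.42  1.81 -0.07] op 0.0005
[0.5317 0.3024 0.1324]
1.7 [0.5361 0.3027 0.132 ] [0.44 0.02 0.04] [ 0.4  0.5 -1.1]
1.674 [0.5377 0.3032 0.132 ] [ 0.6  -0.02  0.04] [0.4 0.5 0.3]
1.64 [0.5397 0.3039 0.132 ] [ 0.81 -0.06  0.04] [0.4 0.5 2.3]
```

View pics/w4.png

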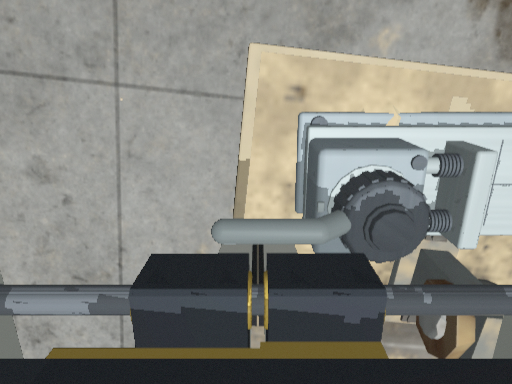

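```bash
python3 -m creep '[[[-1,0,-0.5,0,0,0,-1],[-3,0,-2,0,0,0,-1],[-3,0,-6,0,0,0,0],[-3,0,-10,0,0,0,1]]]' 40
python3 - <<'E'
from h import *
from fit import ray
E
python3 - <<'E'
from h import *
st(); im,p=snap('scene','s2'); im,pt=snap('top','t2')
for n,uv in [('gold L',(203,195)),('bearing bottom edge',(200,204)),('foot bottom',(196,213)),('mug right',(183,314)),('mug top',(150,293))]:
    print(n,np.round(ray(pt,uv,.0),3),np.round(ray(pt,uv,.1),3))
to([.382,.214,.2],-.243)
E
```

```text
time: 7.7
tool_pos: [0.5018, 0.3003, 0.2343]
tool_rot: [3.134, 0.008, 0.112]
contact_force: [0.9, -0.4, 0.3]
opening: 0.0121
jig [ 0.5241  0.216   0.2293 -0.1247]
[[ -5.   14.4]
 [  4.9  12.2]
 [ -6.8  -1. ]
 [  4.9  -5. ]
 [  3.6 -16.8]
 [ -5.8   4.5]
 [  3.9   1.6]]
axis [0.59715222 0.23308959 0.00730354] tip [0.60939476 0.29316101 0.00730354] 0.061306240067789196 lever ang rel jig x 1.1404264177820511
[[0.5775 0.3913 0.026 ]
 [0.5663 0.3166 0.026 ]
 [0.541  0.3205 0.026 ]
 [0.5498 0.3942 0.026 ]] c [0.55864012 0.3556383  0.026     ]
[np.float64(0.02778946650187076), np.float64(0.07555475711108688), np.float64(0.025647363393129268), np.float64(0.07420321464358781)]
block long dir ang -1.7048082337736217
t 7.7 pos [0.5018 0.3003 0.2343] rot [3.134 0.008 0.112] F [ 0.87 -0.42  0.25] T [ 0.07  0.01 -0.03] op 0.0121
gold L [0.481 0.133 0.   ] [0.469 0.12  0.1  ]
bearing bottom edge [0.456 0.14  0.   ] [0.447 0.127 0.1  ]
foot bottom [0.431 0.151 0.   ] [0.424 0.136 0.1  ]
mug right [0.162 0.178 0.   ] [0.182 0.161 0.1  ]
mug top [0.215 0.268 0.   ] [0.23  0.241 0.1  ]
shift cm [-13.24   7.32   3.95]
rotvec deg [ 0.14 -0.31 20.33]
```

View pics/t2.png

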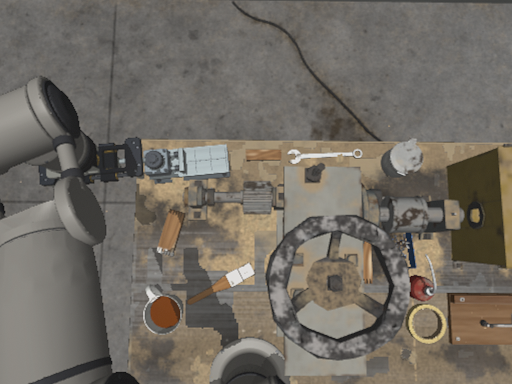

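```bash
python3 -m creep '[[[-4,2,0,0,0,5,1],[-8,4,0,0,0,10,1],[-12,6,0,0,0,15,1],[-13.2,7.3,2,0,0,20,1],[-13.2,7.3,4,0,0,20.3,1],[-13.2,7.3,6,0,0,20.3,1],[-13.2,7.3,6,0,0,20.3,1]]]'
python3 - <<'E'
from h import *
st(); im,p=snap('wrist','w5')
for r in robot.masks_of('wrist','block_centre')[:1]:
    m=r['mask'].astype(np.uint8); ys,xs=np.nonzero(m); bx=cv2.boxPoints(cv2.minAreaRect(np.c_[xs,ys].astype(np.float32)))
    print(r['score'],bx); b=np.array([ray(p,u,.026) for u in bx]); print(b.mean(0),b)
for z in (.018,): to([.382,.214,z],-.243)
E
```

```text
time: 8.5
tool_pos: [0.381, 0.2138, 0.178]
tool_rot: [3.139, -0.003, -0.241]
contact_force: [0.4, 0.2, 0.7]
opening: 0.0756
t 8.5 pos [0.381  0.2138 0.178 ] rot [ 3.139e+00 -3.000e-03 -2.410e-01] F [0.35 0.17 0.68] T [-0.    0.04 -0.02] op 0.0756
0.75 [[233. 110.]
 [282. 110.]
 [282. 239.]
 [233. 239.]]
[0.38003104 0.21416362 0.026     ] [[0.44352259 0.21996479 0.026     ]
 [0.43358304 0.1795911  0.026     ]
 [0.31588014 0.20581234 0.026     ]
 [0.3271384  0.25128626 0.026     ]]
shift cm [-0.15  0.04 16.2 ]
rotvec deg [ 0.05 -0.36  0.1 ]
```

View pics/w5.png

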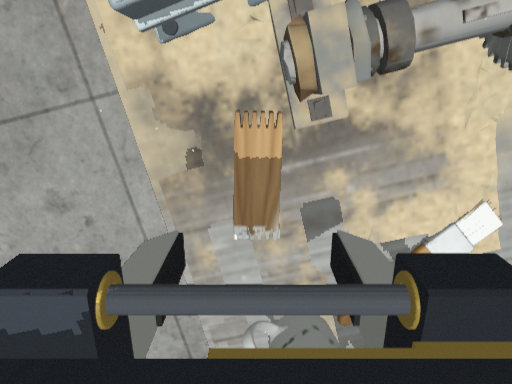

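```bash
python3 -m creep '[[[0,0,4,0,0,0,1],[0,0,8,0,0,0,1],[0,0,12,0,0,0,1],[0,0,14.5,0,0,0,1],[0,0,15.5,0,0,0,1],[0,0,15.9,0,0,0,1],[0,0,15.9,0,0,0,1]]]'
python3 -m creep '[[[0,0,0,0,0,0,-1],[0,0,0,0,0,0,-1],[0,0,0,0,0,0,-1],[0,0,0,0,0,0,-1],[0,0,0,0,0,0,-1],[0,0,0,0,0,0,-1],[0,0,0,0,0,0,-1],[0,0,0,0,0,0,-1]]]' 40
```

```text
time: 9.3
tool_pos: [0.3844, 0.2145, 0.0218]
tool_rot: [-3.141, -0.008, -0.241]
contact_force: [0.1, 0.1, -0.0]
opening: 0.092
time: 10.1
tool_pos: [0.3844, 0.2144, 0.0218]
tool_rot: [3.142, -0.008, -0.241]
contact_force: [-1.4, -0.0, 1.6]
opening: 0.0428
```

```bash
python3 -m creep '[[[0,0,-2,0,0,0,-1],[0,0,-5,0,0,0,-1],[0,0,-9,0,0,0,-1],[0,0,-13,0,0,0,-1],[0,0,-17,0,0,0,-1],[0,0,-20,0,0,0,-1],[0,0,-20,0,0,0,-1]]]'
python3 - <<'E'
from h import *
s=st(); print(s['qpos']); im,p=snap('wrist','w6')
to([.5718,.105,.20],1.674)
E
```

```text
time: 10.8
tool_pos: [0.3847, 0.2155, 0.2256]
tool_rot: [-3.137, -0.014, -0.241]
contact_force: [0.0, 0.0, -1.3]
opening: 0.0426
t 10.8 pos [0.3847 0.2155 0.2256] rot [-3.137 -0.014 -0.241] F [ 0.03  0.01 -1.27] T [0.03 0.   0.05] op 0.0426
[ 0.33941675  0.1950371   1.7733103  -0.00453844  1.15868835  2.15277281]
shift cm [20.88  6.21  2.54]
rotvec deg [   0.52   -0.54 -109.71]
```

View pics/w6.png

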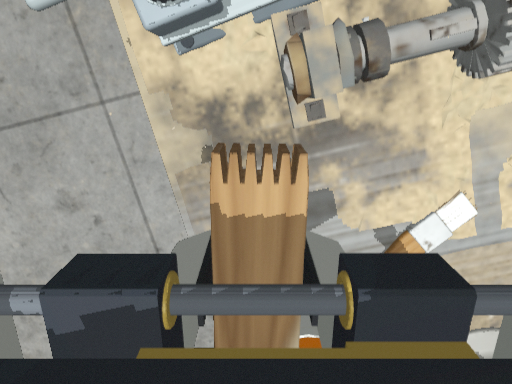

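```bash
python3 -m creep '[[[2,0.6,0,0,0,-7,-1],[4,1.2,0,0,0,-14,-1],[6,1.8,0,0,0,-21,-1],[8,2.4,0,0,0,-28,-1],[10,3,0,0,0,-35,-1],[12,3.6,0,0,0,-42,-1],[14,4.2,0,0,0,-49,-1],[16,4.8,0,0,0,-56,-1]]]'
python3 - <<'E'
from h import *
st();to([.5718,.105,.18],1.674)
E
```

```text
time: 11.65
tool_pos: [0.5273, 0.1297, 0.2225]
tool_rot: [3.136, -0.005, 0.741]
contact_force: [-0.1, 0.3, -1.6]
opening: 0.0428
t 11.65 pos [0.5273 0.1297 0.2225] rot [ 3.136 -0.005  0.741] F [-0.14  0.32 -1.61] T [-0.02 -0.05  0.04] op 0.0428
shift cm [1.59 4.8  4.29]
rotvec deg [  0.41  -0.1  -53.43]
```

```bash
python3 -m creep '[[[0.3,1,0,0,0,-7,-1],[0.6,2,0,0,0,-14,-1],[0.9,3,0,0,0,-21,-1],[1.2,4,0,0,0,-28,-1],[1.6,4.8,1,0,0,-35,-1],[1.6,4.8,2.5,0,0,-42,-1],[1.6,4.8,4.3,0,0,-49,-1],[1.6,4.8,4.3,0,0,-53.4,-1]]]'
python3 -m creep '[[[0,0,0,0,0,0,-1],[0,0,0,0,0,0,-1]]]'
python3 - <<'E'
from h import *
st();to([.5718,.105,.085],1.674)
im,p=snap('wrist','w7')
im,pt=snap('top','t7')
cv2.imwrite('pics/t7z.png',cv2.resize(im[120:230,120:290,::-1],None,fx=4.5,fy=4.5,interpolation=cv2.INTER_CUBIC))
E
```

```text
time: 12.45
tool_pos: [0.5693, 0.1048, 0.1747]
tool_rot: [-3.139, 0.001, 1.678]
contact_force: [0.1, 0.6, 0.1]
opening: 0.043
time: 12.65
tool_pos: [0.5682, 0.1047, 0.1726]
tool_rot: [-3.135, 0.001, 1.676]
contact_force: [0.6, -0.2, 0.1]
opening: 0.043
t 12.65 pos [0.5682 0.1047 0.1726] rot [-3.135e+00  1.000e-03  1.676e+00] F [ 0.64 -0.22  0.06] T [ 0.02 -0.09  0.  ] op 0.043
shift cm [-0.    0.42  8.76]
rotvec deg [-0.36  0.05  0.09]
```

View pics/w7.png

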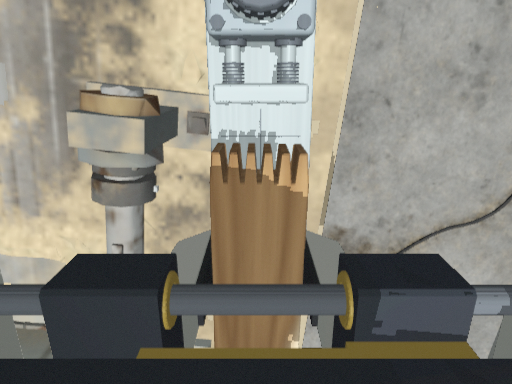

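View pics/t7z.png

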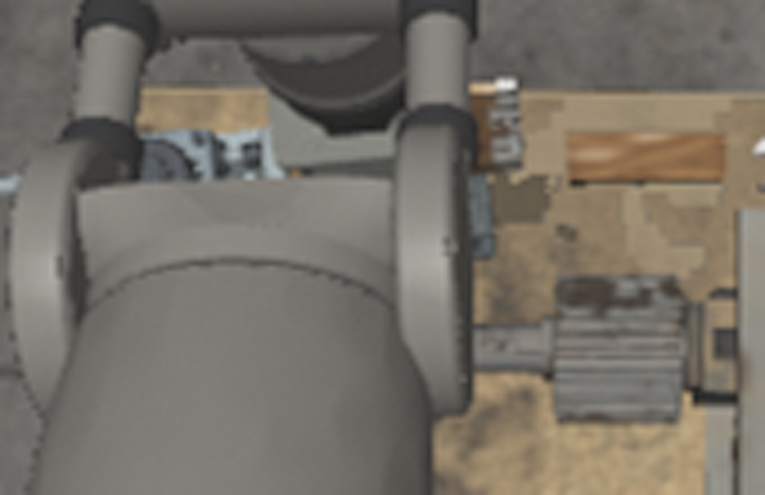

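```bash
python3 -m creep '[[[0,0.2,3,0,0,0,-1],[0,0.25,6,0,0,0,-1],[0,0.25,7.5,0,0,0,-1],[0,0.25,8.3,0,0,0,-1],[0,0.25,8.5,0,0,0,-1],[0,0.25,8.5,0,0,0,-1]]]'
python3 - <<'E'
from h import *
st(); to([.5706,.105,.0818],1.674)
im,p=snap('wrist','w8')
E
```

```text
time: 13.35
tool_pos: [0.5717, 0.105, 0.0896]
tool_rot: [-3.139, 0.001, 1.676]
contact_force: [0.1, -0.3, -1.2]
opening: 0.0426
t 13.35 pos [0.5717 0.105  0.0896] rot [-3.139e+00  1.000e-03  1.676e+00] F [ 0.15 -0.27 -1.16] T [ 0.   -0.16  0.03] op 0.0426
shift cm [ 0.02 -0.11  0.78]
rotvec deg [-0.13  0.06  0.1 ]
```

View pics/w8.png

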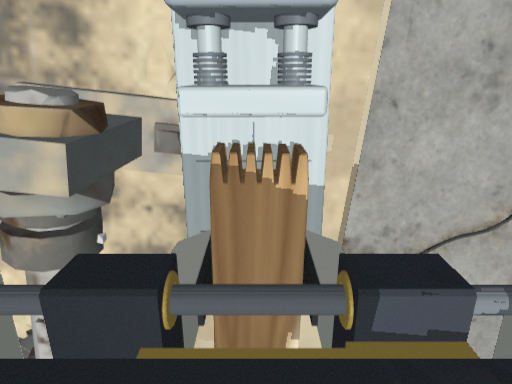

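```bash
python3 -m creep '[[[0,-0.25,0.3,0,0,0,-1],[0,-0.25,0.5,0,0,0,-1],[0,-0.25,0.6,0,0,0,-1],[0,-0.25,0.6,0,0,0,-1]]]'
python3 -m creep '[[[0,0,0.1,0,0,0,-1],[0,0,0.1,0,0,0,-1]]]'
python3 -m creep '[[[0,0,0.1,0,0,0,-1],[0,0,0.1,0,0,0,-1]]]'
```

```text
time: 13.8
tool_pos: [0.5694, 0.1047, 0.084]
tool_rot: [-3.14, 0.001, 1.676]
contact_force: [0.7, -0.6, -1.2]
opening: 0.0424
time: 14.0
tool_pos: [0.5694, 0.1047, 0.0829]
tool_rot: [-3.14, 0.001, 1.676]
contact_force: [-0.5, 0.3, -1.3]
opening: 0.0426
time: 14.2
tool_pos: [0.5695, 0.1047, 0.0821]
tool_rot: [-3.14, 0.001, 1.676]
contact_force: [0.1, -0.3, 0.2]
opening: 0.0428
```

```bash
python3 -m creep '[[[0.3,0,0,0,0,0,-1],[0.6,0,0,0,0,0,-1],[0.9,0,0,0,0,0,-1],[0.9,0,0,0,0,0,-1]]]'
python3 -m creep '[[[0.2,0,0,0,0,0,-1],[0.4,0,0,0,0,0,-1],[0.4,0,0,0,0,0,-1]]]'
python3 - <<'E'
from h import *
st()
im,p=snap('wrist','w9')
E
```

```text
time: 14.6
tool_pos: [0.5686, 0.1143, 0.0822]
tool_rot: [-3.141, 0.001, 1.676]
contact_force: [0.1, -0.2, -0.2]
opening: 0.0423
time: 14.9
tool_pos: [0.5681, 0.1186, 0.0822]
tool_rot: [-3.141, 0.001, 1.676]
contact_force: [-0.3, 0.4, 0.7]
opening: 0.0429
t 14.9 pos [0.5681 0.1186 0.0822] rot [-3.141e+00  1.000e-03  1.676e+00] F [-0.25  0.37  0.69] T [ 0.19 -0.11 -0.07] op 0.0429
```

View pics/w9.png

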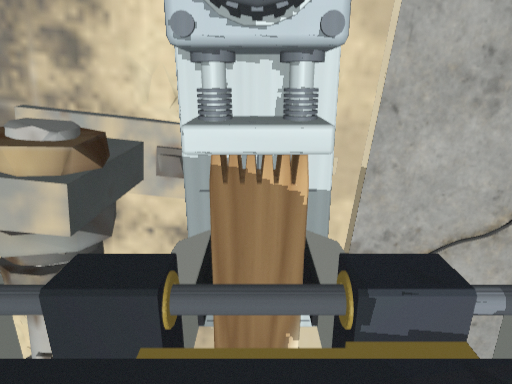

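```bash
for i in 1 2; do python3 -m creep '[[[0.1,0,0,0,0,0,-1],[0.3,0,0,0,0,0,-1],[0.3,0,0,0,0,0,-1],[0.3,0,0,0,0,0,-1]]]' | sed -n 1,4p; done
```

```text
time: 15.35
tool_pos: [0.5678, 0.1215, 0.0821]
tool_rot: [-3.141, 0.001, 1.676]
contact_force: [-0.8, -1.6, 0.9]
time: 15.75
tool_pos: [0.5676, 0.1243, 0.0822]
tool_rot: [-3.141, 0.001, 1.677]
contact_force: [1.8, -3.9, 0.3]
```

```bash
python3 -m creep '[[[0.2,0,0,0,0,0,-1],[0.4,0,0,0,0,0,-1],[0.5,0,0,0,0,0,-1],[0.5,0,0,0,0,0,-1],[0.5,0,0,0,0,0,-1]]]'
python3 - <<'E'
from h import *
st()
im,p=snap('wrist','w10')
for i in range(4): robot.read_camera('wrist'); st()
E
```

```text
time: 16.25
tool_pos: [0.5671, 0.1286, 0.0821]
tool_rot: [-3.141, 0.002, 1.677]
contact_force: [0.4, -6.1, 1.0]
opening: 0.0429
t 16.25 pos [0.5671 0.1286 0.0821] rot [-3.141e+00  2.000e-03  1.677e+00] F [ 0.38 -6.14  0.98] T [-0.96 -0.25  0.17] op 0.0429
t 16.35 pos [0.5672 0.1285 0.0821] rot [-3.141e+00  2.000e-03  1.677e+00] F [ 0.84 -6.31  1.03] T [-1.   -0.22  0.17] op 0.0425
t 16.4 pos [0.5671 0.1286 0.0821] rot [-3.141e+00  2.000e-03  1.677e+00] F [ 0.3  -7.23  0.43] T [-1.01 -0.15  0.12] op 0.0427
t 16.45 pos [0.5671 0.1286 0.0821] rot [-3.141e+00  2.000e-03  1.677e+00] F [ 0.8  -5.14  0.91] T [-1.   -0.21  0.16] op 0.0426
t 16.5 pos [0.5672 0.1286 0.0822] rot [-3.141e+00  2.000e-03  1.677e+00] F [ 0.23 -6.33  0.34] T [-1.03 -0.22  0.11] op 0.0426
```

View pics/w10.png

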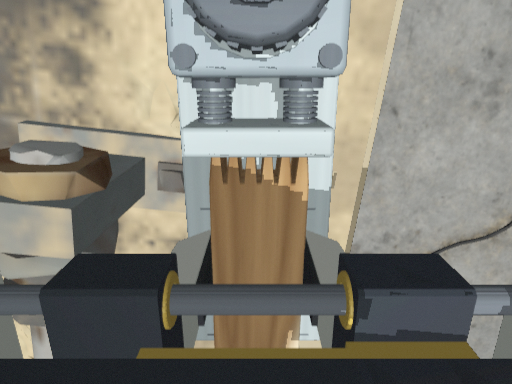

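```bash
python3 -m creep '[[[0.2,0,0,0,0,0,-1],[0.4,0,0,0,0,0,-1],[0.5,0,0,0,0,0,-1],[0.5,0,0,0,0,0,-1],[0.5,0,0,0,0,0,-1],[0.5,0,0,0,0,0,-1]]]'
python3 - <<'E'
from h import *
F=[]
im,p=snap('wrist','w11')
for i in range(8): robot.read_camera('wrist'); F.append(robot.observe()['contact_force'])
st(); print(np.mean(F,0))
# pad travel from image: pad-to-housing gap vs w8; fit pad vs ring net
for r in robot.look_for('wrist','pad_face')[:2]: print(r['score'],w(p,r['centre']))
for r in robot.look_for('wrist','lock_ring')[:2]: print(r['score'],w(p,r['centre']))
im,p=snap('scene','s11')
cv2.imwrite('pics/s11z.png',cv2.resize(im[160:290,150:300,::-1],None,fx=4.6,fy=4.6,interpolation=cv2.INTER_CUBIC))
E
```

```text
time: 17.1
tool_pos: [0.5668, 0.1321, 0.0822]
tool_rot: [-3.141, 0.004, 1.677]
contact_force: [0.4, -10.6, 1.0]
opening: 0.0428
t 17.55 pos [0.5668 0.1321 0.0822] rot [-3.141  0.004  1.677] F [ 1.57 -9.85  1.24] T [-1.43 -0.2   0.18] op 0.0427
[ 0.59065331 -9.48058714  1.16439932]
0.73 [0.56085843 0.19349866 0.09629099]
0.83 [0.55588293 0.22832558 0.12498786]
```

View pics/w11.png

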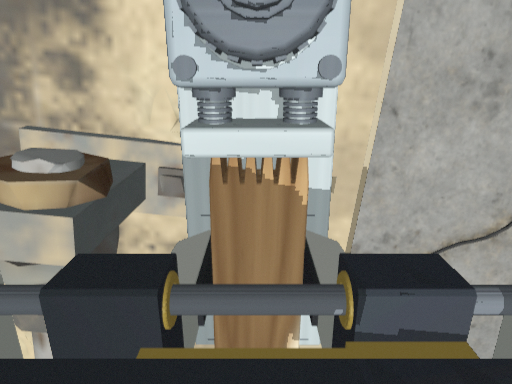

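View pics/s11z.png

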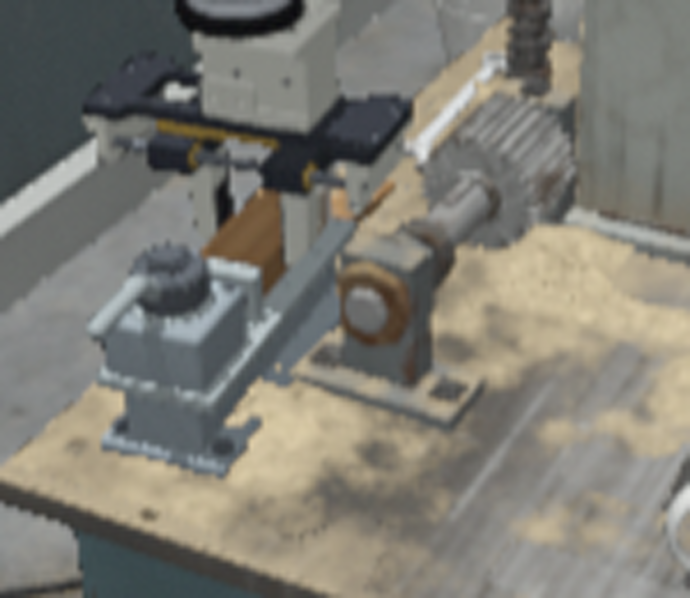

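```bash
python3 -m creep '[[[0.05,0,0,0,0,0,-1],[0.05,0,0,0,0,0,-1],[0.05,0,0,0,0,0,-1],[0.05,0,0,0,0,0,-1],[0.05,0,0,0,0,0,-1],[0.05,0,0,0,0,0,-1]]]'
python3 - <<'E'
from h import *
F=[]
for i in range(8): robot.read_camera('wrist'); F.append(robot.observe()['contact_force'])
st(); print(np.mean(F,0),np.std(F,0))
if 8<-np.mean(F,0)[1]<12: robot.hand_in(); print('in')
E
```

```text
time: 18.3
tool_pos: [0.5669, 0.1313, 0.0823]
tool_rot: [-3.14, 0.006, 1.677]
contact_force: [-0.2, -9.5, 2.0]
opening: 0.0427
t 18.7 pos [0.5669 0.1313 0.0823] rot [-3.14   0.006  1.677] F [ 0.65 -8.68  1.66] T [-1.36 -0.21  0.16] op 0.0424
[ 0.66507616 -8.86988405  1.52794682] [0.39876714 0.62283281 0.39115526]
the job is handed in; nothing more can be done
in
```

I turned the lock ring clockwise by its lever to its stop, then laid the block flat and lengthwise on the jig's bed and pressed it against the spring pad. I handed in at about 18.7 s of the 62 s, with the gripper still holding the block at a 40 N grip setting. No verdict is reported on hand-in.

**Lock ring:** at the stop the push force rose to about 10–13 N, and the last pictures show the lever lying along the jig. My first fit put the lever about 1.03 rad from the jig's axis, not the 1.25 rad stated for zero. The ring may have started partly turned, or my fit was off. I did not resolve which.

**Push on the pad:** the wrist reading averaged about 9.5 N, then about 8.9 N just before hand-in. It fell because the last hold settled 0.8 mm further back, but 8.9 N is inside the 5.5–14.5 N band. The tool moved about 11–12 mm after first contact, so the pad should be close to half-way in. I did not measure the pad itself.

**Alignment:** the block's centre was about 1 mm off the pad's centre in the wrist picture. It looked square to the pad, and the tool was upright to within about 0.01 rad. Tool height is the same as at the grasp plus 60 mm, so the block should be flat on the bed.

**Other things:** nothing touched the wedge, the spanner or the long block as far as I could tell. I did not run a separate check of their positions at the end.

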